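# Fit a journal bearing and show the rotor to the inspection camera

### The job

Slip the bronze bearing over the shaft of the rotor standing in the rotor stand until it sits home on the shaft's shoulder, and let go of it. Then take the rotor by the bare shaft above the bearing, lift it out of the stand and hold it up to the inspection camera, turbine wheel downward: the bearing straight in front of the lens, 16 cm from it, the shaft square to the line of sight and upright in the camera's tilted picture. Finish still holding it there, motionless, fingers off the bearing; do not touch the camera or disturb the other things on the bench.

Things in the scene. Friction and masses are not known exactly. Their poses are not given: they have to be found in the camera images.
- rotor: Turbine wheel with shaft, 157 mm long, 0.3 to 0.4 kg, nose down in the stand. Bladed wheel 60 mm across from 6 to 31 mm above the nose, then the stepped shaft: 16 mm diameter up to the shoulder 80 mm above the nose, 10.6 mm from 80 to 130 mm, 8 mm from there to 157 mm; step and tip rounded. Origin: end of the nose, on the axis; z runs along the shaft from nose to tip.
- shaft_shoulder (a point): Centre of the shaft's shoulder, the step from 16 to 10.6 mm diameter, 80 mm above the nose; the bearing's seat. Axes as the rotor's.
- shaft_tip (a point): Centre of the shaft's free end, 157 mm above the nose. Axes as the rotor's.
- bearing: Bronze-coloured journal bearing: plain ring 21 mm outside diameter, 14 mm high, loose on the 10.6 mm shaft (about 1 mm all round) but too small for the 16 mm shaft, 30 g. Stands on end on the bench and goes on the same way up. Origin: centre of its underside, z along the bore. Let go on the shaft it slides down to the shoulder by its weight.
- bearing_mid (a point): Middle of the bearing on its bore's axis, 7 mm above its underside.
- rotor_stand: Fixed round stand: dark steel foot 92 mm across under a white plastic ring 80 (above 75) mm across, 26 mm high in all, with a pocket 66 mm wide and 12 mm deep for the wheel. The rotor's nose rests 8 mm above the bench; the rotor lifts straight out. Origin: centre of its underside, z up.
- stand_floor (a point): Centre of the stand's pocket floor, 8 mm above the bench, where the rotor's nose rests.
- camera_stand: Fixed stand of the inspection camera: dark foot plate 170 x 150 mm, 14 mm high, and a steel column 20 mm across, 358 mm high, with a carriage carrying the camera at 300 mm. Origin: on the bench under the front edge of the foot, the column stands 130 mm behind it (its +x). It faces along its own -x.
- camera_head (a joint): Tilt of the camera head on its stiff pivot, rad; 0 = level, positive = the lens looks down. The pivot lies 75 mm in front of the column and 300 mm above the bench. It holds its angle by friction.
- lens_front (a point): Centre of the front face of the lens and its black ring light (68 mm across), 87 mm in front of the pivot. Its axes: the camera looks along -x; z is upright in its picture (it leans towards the robot when the lens looks down); y is sideways, level.
- focus (a point): The point in the air straight in front of the lens, 160 mm from lens_front along the line of sight, where the bearing's middle is to be shown. Axes as lens_front.
- cap_screw: Black cap screw, 13 mm across, 36 mm high, standing on its head; a bystander. Origin: centre of its underside.
- seal_plate: Grey steel seal plate, a flat flanged ring 62 mm across, 10 mm high; a bystander. Origin: centre of its underside.
- dial_gauge: Dial gauge lying on its back, 108 x 56 x 18 mm; a bystander. Origin: centre of its underside.
Mind the look-alikes: they are no part of the job. What is shaped like the rotor_stand but pink is not meant.

How it is judged:
By the outcome, as a careful person would: the job done as asked, in the order asked, and still so for the second after the job is handed in, while the arm keeps its last pose, push and grip.
It also fails if it takes over 64 s, if anything falls off the work surface, if the arm or the gripper's body presses on something with over 40 N, if the wrist force passes 120 N, or if a joint passes its speed limit or range.

### The arm

A 6-joint arm with a two-finger parallel gripper is mounted at the origin on a cart in front of the work surface, level with it; the furniture and walls round the work are solid. World frame = base frame: x ahead of the robot, y to its left, z up, the work surface at z = 0. Lengths are in mm, angles in rad, forces in N, time in s.
With the tool pointing down it reaches from about 350 to 975 mm from the base axis. Payload 7.1 kg.
Tool frame: the origin (TCP) lies at the very end of the fingers, on their centre line; the grasp point (between the pads) lies tcp_to_grasp behind it (tcp_to_grasp is the distance from the TCP to the grasp point, in mm); z points along the fingers, x is the direction in which the jaws open and shut, and the axes are right-handed (so a half turn about z gives the same grasp; the last joint's range is limited). The gripper opens to 88 mm and grips with 3 to 60 N. Pads are 20 mm wide; open, the fingers measure 115 mm over their backs; the gripper's body (75 mm by 178 mm) begins 61 mm behind the grasp point.
Start: joints at [-1.363, 0.423, 1.63, -0, 1.089, -0.019], TCP at [140.557, -608.973, 222.675] pointing down, gripper open.
Joint ranges: [-3, 3], [-0.9, 2.11], [0.09, 2.58], [-1.31, 4.45], [0.11, 2.69], [-2.54, 2.54]. Speed limits (rad/s): [2.39, 2.39, 3.01, 3.14, 3.14, 3.14].

### API

Orientations are given as a rotation vector (axis times angle).
In Python, from workcell import get_obs, get_image, close_job, recognise, mark_of, tcp_to_grasp gives the robot as it stands. The module is installed in compiled form; this text tells all that it offers.
- The arm moves only by the tool move_arm, never from a script. Its argument "motion" is a list of rows, each a list of 7 numbers: the shift along the world's x, y, z in mm, then the turn, a rotation vector about the world's x, y, z in rad, then the finger opening in mm, from 0 to 87.8. A call has 1 to 5 rows; each row is the pose to reach, as a shift and turn from the pose commanded when the call began; what a row does not reach only later rows make up. A row lasts 1/12 s, in which the tool goes at most 41.7 mm and 7.16 degrees, less where a joint would pass 70% of its speed; a pose out of reach is approached as far as the arm can. A call with a gripper value outside its range is refused whole. The fingers move at their own pace and stop on an object; the grip force is fixed at half the most. Time passes only in rows, so rows that repeat a pose let the fingers close. It gives the time, the measured TCP pose, the force and the opening at its end, in the units of the state.
- get_obs(): the state, without advancing time (a new reading comes with each control period).
- get_image(name): name is "side" or "top" or "wrist"; returns a dict with "color" (420x560x3 uint8, red, green, blue), "mtx" (3x3 intrinsics, pixels), "camera_from_world" (4x4, takes a point from world to camera coordinates). Camera axes: x right, y up, looking along -z (the intrinsics and any distortion apply to the point x, -y, -z); pixel columns grow to the right and rows downward; lengths in mm; the calibration is good to about 2 mm. A picture is of the moment at which its call begins. There is no depth.
- close_job(): hands the job in, once; it reports no verdict.
Trained networks look in a picture, given as the dict that the camera call returned (one of the last four; its "shot" number tells which), for a name from the list of things; names that differ only in an ending like _2 or _b are one class to them, and where a whole thing is asked for, a point or a joint stands for the part that bears it (a point fixed in the world has none). Each returns a list of dicts, best first, with "p" (0 to 1); they miss things now and then, are a little off and sometimes report something else, mostly with a low value. They report only what shows in the picture. A call takes as long as a camera call. They do not tell look-alikes from the thing itself.
- recognise(picture, label): "bbox" ([centre column, centre row, width, height] in pixels, round what is visible of it).
- mark_of(picture, label): "location" ([row, column] in pixels: a listed point, or the origin of a listed thing).
The state is a dict: "t": time; "qpos": joint angles; "qvel": joint speeds; "joint_torque": joint torques, N m; "ee_pos": TCP position; "orientation": TCP orientation; "ft_force": force on the tool from outside, world axes, zero at the start; "moment": the same for the moment, N m; "width": finger opening in mm.
Only numpy, scipy, OpenCV 4.12 (cv2) and the standard library are available. Lean on these libraries where they do the work, as an engineer would, in place of code of your own. Each camera call takes 0.05 s, during which the arm holds its last target. There are 200 camera calls.

## Working session

There is one attempt and no reset: what is moved stays moved. The work goes in short steps, Python scripts to look and compute and a tool call to move; the robot and the scene stay as the last step left them, time stands still between calls to the robot, and variables do not carry over. Pictures are saved under pics/ and viewed, about 8 in all and at most 12, crops included, and the job is handed in when it is done.

Besides the shell and the picture viewer there is one more tool, called as name([rows], argument=value, ...), one row to a line, values as JSON. move_arm: Moves the arm, as the interface text tells. Its arguments: {"type":"object","properties":{"motion":{"type":"array"}},"required":["motion"]}

```bash
mkdir -p pics; cat > h.py <<'E'
import numpy as np, cv2
from workcell import *
def save(im,n,crop=None,scale=1):
    c=im["color"][:,:,::-1]
    if crop: c=c[crop[1]:crop[3],crop[0]:crop[2]]
    cv2.imwrite("pics/"+n,cv2.resize(c,None,fx=scale,fy=scale,interpolation=cv2.INTER_CUBIC))
def ray(im,rc):
    r,c=rc; M=im["camera_from_world"]; R=M[:3,:3]; t=M[:3,3]
    d=np.linalg.inv(im["mtx"])@np.array([c,r,1.]); d=np.array([d[0],-d[1],-d[2]])
    return -R.T@t, R.T@d/np.linalg.norm(d)
def atz(im,rc,z):
    o,d=ray(im,rc); return o+d*(z-o[2])/d[2]
def proj(im,p):
    M=im["camera_from_world"]; q=M[:3,:3]@np.array(p,float)+M[:3,3]
    u=im["mtx"]@np.array([q[0],-q[1],-q[2]]); return u[:2]/u[2]  # col,row
def tri(rays):
    A=np.zeros((3,3));b=np.zeros(3)
    for o,d in rays:
        P=np.eye(3)-np.outer(d,d);A+=P;b+=P@o
    x=np.linalg.solve(A,b); return x,[float(np.linalg.norm((np.eye(3)-np.outer(d,d))@(x-o))) for o,d in rays]
E
cat > a.py <<'E'
from h import *
np.set_printoptions(precision=1,suppress=True)
o=get_obs();print(o["t"],o["ee_pos"],o["orientation"],o["width"],tcp_to_grasp)
ims={n:get_image(n) for n in("side","top","wrist")}
cv2.imwrite("pics/a.png",cv2.resize(np.vstack([np.hstack([ims["side"]["color"],ims["top"]["color"]])])[:,:,::-1],(1120,420)))
save(ims["side"],"side.png",None,1.4);save(ims["top"],"top.png",None,1.4)
for n in ims: print(n,ray(ims[n],(210,280)))
Z={"bearing":0,"rotor_stand":0,"shaft_tip":165,"shaft_shoulder":88,"camera_stand":0,"lens_front":300,"cap_screw":0,"seal_plate":0,"dial_gauge":0,"bearing_mid":7,"camera_head":300}
for l,z in Z.items():
    for n in ims:
        for m in mark_of(ims[n],l)[:3]:
            print(l,n,round(m["p"],2),np.array(m["location"]),atz(ims[n],m["location"],z))
E
python3 a.py
```

```text
0.0 [ 140.4 -608.5  221.9] [-2.5  2.   0. ] 88.1478772594896 18.700000000000003
side (array([ 389.7, -883.9,  655.3]), array([ 0.2,  0.9, -0.4]))
top (array([ 411.8,   34.7, 1724.1]), array([ 0.1, -0. , -1. ]))
wrist (array([ 203.3, -595.2,  383.4]), array([-0.2, -0.1, -1. ]))
bearing side 0.55 [283.9 220.1] [433.7  18.5   0. ]
bearing top 0.35 [271.3 279.4] [429.5  16.3   0. ]
rotor_stand side 0.96 [338.7 252.4] [ 488.6 -199.6    0. ]
rotor_stand side 0.57 [289.7 271.3] [564.3 -31.    0. ]
rotor_stand top 0.91 [228.8 297.8] [563.1 -46.1   0. ]
rotor_stand top 0.88 [250.  348.8] [ 491.3 -206.4    0. ]
rotor_stand top 0.85 [155.7 359.9] [ 796.7 -255.5    0. ]
shaft_tip side 0.6 [277.1 253.9] [ 493.  -197.5  165. ]
shaft_tip side 0.47 [337.2 252.8] [ 464.9 -368.6  165. ]
shaft_tip top 0.6 [248.  352.2] [ 489.2 -193.4  165. ]
shaft_tip top 0.31 [269.1 281.7] [433.9  11.3 165. ]
shaft_shoulder side 0.89 [312.  250.9] [ 483.8 -213.5   88. ]
shaft_shoulder top 0.85 [250.8 348. ] [ 484.9 -191.6   88. ]
camera_stand side 0.94 [253.  301.6] [690.5 132.8   0. ]
camera_stand side 0.17 [310.  24
[... 296 characters left out ...]
. ]
seal_plate side 0.69 [239.  213.7] [432.3 263.8   0. ]
seal_plate top 0.76 [270.  189.8] [440.8 300.1   0. ]
seal_plate top 0.22 [184.9 331.3] [ 702.8 -158.7    0. ]
dial_gauge top 0.62 [185.3 332.6] [ 701.4 -162.9    0. ]
bearing_mid side 0.45 [280.6 224.7] [446.5  21.6   7. ]
bearing_mid side 0.38 [255.  217.3] [436.2 154.1   7. ]
bearing_mid top 0.6 [268.4 281.1] [438.4  10.8   7. ]Traceback (most recent call last):
  File "a.py", line 11, in <module>
    for m in mark_of(ims[n],l)[:3]:
             ~~~~~~~^^^^^^^^^^
ValueError: it knows: bearing, bearing_mid, camera_stand, cap_screw, dial_gauge, focus, lens_front, rotor, rotor_stand, seal_plate, shaft_shoulder, shaft_tip, stand_floor
```

View pics/side.png

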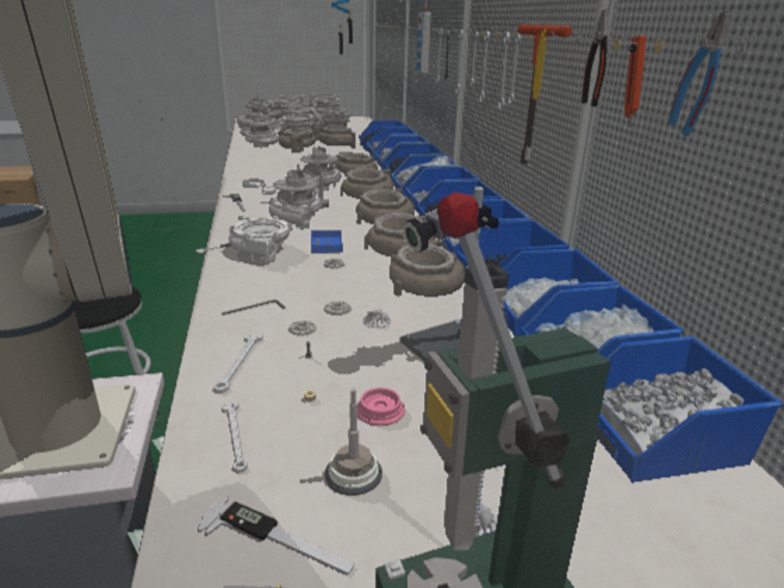

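View pics/top.png

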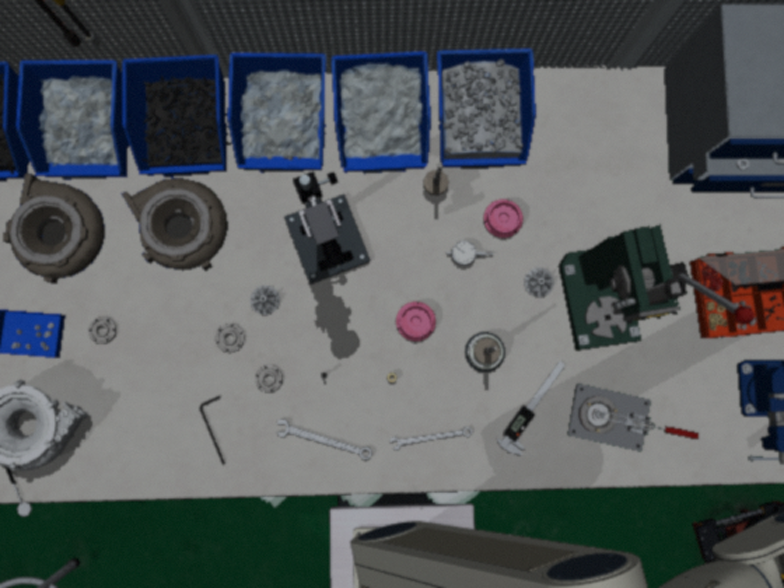

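Bearing at side (309,396)/top (391,377), both at 1.4× scale. The rotor in the white-ringed stand is at top (485,350). The pink stands at (416,320) and (503,217) are look-alikes. The inspection camera is at top (327,240). I'll move nearer now.

move_arm([
  [18,36,10,0,0,0,80],
  [36,72,20,0,0,0,80],
  [54,108,30,0,0,0,80],
  [72,144,30,0,0,0,80],
  [90,180,30,0,0,0,80],
])

```text
t: 2.07
ee_pos: [231.1, -427.7, 253.3]
orientation: [2.457, -1.956, 0.002]
ft_force: [0.3, 0.2, 1.0]
width: 80.0
```

move_arm([
  [18,36,10,0,0,0,80],
  [36,72,20,0,0,0,80],
  [54,108,30,0,0,0,80],
  [72,144,30,0,0,0,80],
  [90,180,30,0,0,0,80],
])

```text
t: 2.48
ee_pos: [321.3, -247.5, 283.6]
orientation: [-2.458, 1.956, -0.004]
ft_force: [0.3, 0.2, 0.7]
width: 79.7
```

move_arm([
  [15,36,0,0,0,0,80],
  [30,72,0,0,0,0,80],
  [45,108,0,0,0,0,80],
  [60,144,0,0,0,0,80],
  [75,180,0,0,0,0,80],
])

```text
t: 2.9
ee_pos: [395.9, -67.1, 283.1]
orientation: [-2.458, 1.956, -0.002]
ft_force: [0.8, -1.1, -0.0]
width: 79.8
```

```bash
cat > b.py <<'E'
from h import *
np.set_printoptions(precision=1,suppress=True)
o=get_obs();print(o["t"],o["ee_pos"],o["orientation"],o["ft_force"],o["width"])
ims={n:get_image(n) for n in("wrist","side","top")}
save(ims["wrist"],"w1.png",None,1.4)
Z={"bearing":0,"bearing_mid":7,"rotor_stand":0,"stand_floor":8,"shaft_tip":165,"shaft_shoulder":88,"camera_stand":0,"lens_front":300,"focus":200}
for l,z in Z.items():
    for n in ims:
        for m in mark_of(ims[n],l)[:3]:
            print(l,n,round(m["p"],2),np.array(m["location"]),atz(ims[n],m["location"],z))
E
python3 b.py
```

```text
2.9 [395.9 -67.1 283.1] [-2.5  2.  -0. ] [ 0.8 -1.1 -0. ] 79.83942615607754
bearing wrist 0.72 [137.8 228. ] [434.9  14.    0. ]
bearing side 0.63 [285.2 217.2] [425.6  14.1   0. ]
bearing top 0.65 [189.  242.7] [696.5 127.9   0. ]
bearing top 0.4 [269.7 281. ] [434.4  11.1   0. ]
bearing_mid wrist 0.46 [134.2 229.3] [440.5  12.1   7. ]
bearing_mid side 0.63 [283.9 222.9] [440.5   7.6   7. ]
bearing_mid top 0.37 [267.1 283. ] [442.4   4.7   7. ]
rotor_stand wrist 0.62 [133.7 384.3] [ 490.2 -199.8    0. ]
rotor_stand side 0.97 [292. 274.] [569.4 -41.9   0. ]
rotor_stand side 0.66 [338.9 252.2] [ 488.1 -200.1    0. ]
rotor_stand top 0.7 [156.6 358.5] [ 793.9 -250.8    0. ]
rotor_stand top 0.67 [251.6 349.4] [ 486.2 -208.1    0. ]
rotor_stand top 0.66 [226.2 296.8] [571.6 -43.1   0. ]
stand_floor wrist 0.73 [ 54.5 291. ] [558.2 -47.5   8. ]
stand_floor wrist 0.63 [136.8 386.5] [ 486.3 -201.4    8. ]
stand_floor side 0.56 [290.4 273.4] [567.  -45.3   8. ]
stand_floor top 0.75 [254.3 343.7] [ 477.8 -188.6    8. ]
stand_floor top 0.71 [229.3 299.3] [560.7 -50.4   8. ]
stand_floor top 0.7 [
[... 207 characters left out ...]
shaft_shoulder wrist 0.84 [140.  410.3] [ 484.  -201.8   88. ]
shaft_shoulder wrist 0.39 [135.4 228. ] [442.2   1.2  88. ]
shaft_shoulder side 0.77 [308.1 249.4] [ 482.5 -200.4   88. ]
shaft_shoulder side 0.46 [337.9 249.6] [ 470.3 -288.4   88. ]
shaft_shoulder top 0.72 [250.2 351.5] [ 486.5 -202.3   88. ]
camera_stand side 0.64 [255.2 300.7] [684.6 121.1   0. ]
camera_stand top 0.76 [196.4 239.2] [672.6 139.6   0. ]
camera_stand top 0.54 [250.6 351.5] [ 489.2 -214.9    0. ]
camera_stand top 0.4 [270.5 191.1] [439.1 296.    0. ]
lens_front side 0.98 [168.  292.7] [636.   72.6 300. ]
lens_front top 0.59 [190.8 243.2] [642.1 110.4 300. ]
lens_front top 0.41 [248.6 344.7] [ 481.4 -153.8  300. ]
```

View pics/w1.png

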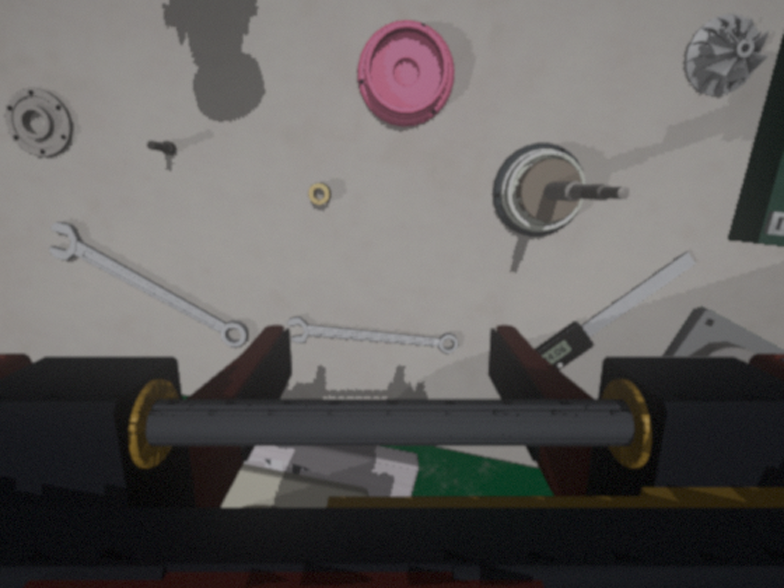

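The wrist picture shows the single gold ring at (319,194) and the rotor in the white ring with its shaft running to (622,193). The pink stand is at (406,72). Now approaching the bearing.

move_arm([
  [10,20,-35,0,0,0,50],
  [20,40,-70,0,0,0,50],
  [30,60,-105,0,0,0,50],
  [40,80,-140,0,0,0,50],
  [40,80,-175,0,0,0,50],
])

```text
t: 4.82
ee_pos: [437.8, 13.3, 106.6]
orientation: [-2.458, 1.952, -0.004]
ft_force: [-0.1, 0.3, -0.4]
width: 51.6
```

move_arm([
  [0,0,-25,0,0,0,45],
  [0,0,-40,0,0,0,45],
  [0,0,-50,0,0,0,45],
  [0,0,-50,0,0,0,45],
])

```text
t: 5.15
ee_pos: [434.5, 11.1, 56.0]
orientation: [2.457, -1.954, -0.004]
ft_force: [0.4, 0.6, 0.8]
width: 45.2
```

```bash
cat > c.py <<'E'
from h import *
np.set_printoptions(precision=1,suppress=True)
o=get_obs();print(o["t"],o["ee_pos"],o["orientation"],o["ft_force"],o["width"])
im=get_image("wrist");save(im,"w2.png",None,1.4)
for l,z in {"bearing":0,"bearing_mid":7}.items():
        for m in mark_of(im,l)[:3]: print(l,round(m["p"],2),np.array(m["location"]),atz(im,m["location"],z))
for m in recognise(im,"bearing")[:3]: print(m)
print(proj(im,o["ee_pos"]))
hsv=cv2.cvtColor(im["color"],cv2.COLOR_RGB2HSV)
mk=cv2.inRange(hsv,(15,90,90),(35,255,255))
n,_,st,ce=cv2.connectedComponentsWithStats(mk)
for i in range(1,n):
    if st[i,4]>60: print(st[i],ce[i],atz(im,ce[i][::-1],8))
E
python3 c.py
```

```text
5.15 [434.5  11.1  56. ] [ 2.5 -2.  -0. ] [0.4 0.6 0.8] 45.17520374029701
bearing 0.97 [217.4 275.8] [437.   12.6   0. ]
bearing_mid 0.58 [220.6 275.2] [436.5  12.9   7. ]
{'bbox': [273.5, 222.1, 28.7, 37.9], 'p': 0.81}
[276.6 249.6]
[170 276  11  40 178] [174.1 296.1] [361.2  74.4   8. ]
[377 276   9  33 117] [381.6 291.6] [400.5 -77.9   8. ]
```

move_arm([
  [2,1.5,-25,0,0,0,45],
  [2,1.5,-42,0,0,0,45],
  [2,1.5,-51,0,0,0,45],
  [2,1.5,-53.5,0,0,0,45],
  [2,1.5,-53.5,0,0,0,30],
])

```text
t: 5.77
ee_pos: [437.6, 12.5, 4.4]
orientation: [2.458, -1.956, -0.0]
ft_force: [0.7, 0.1, 0.7]
width: 41.6
```

move_arm([
  [0,0,0,0,0,0,18],
  [0,0,0,0,0,0,12],
  [0,0,0,0,0,0,12],
  [0,0,0,0,0,0,12],
  [0,0,0,0,0,0,12],
])

```text
t: 6.18
ee_pos: [438.1, 12.5, 4.9]
orientation: [-2.458, 1.955, -0.002]
ft_force: [-0.5, -0.1, 7.0]
width: 19.8
```

move_arm([
  [0,0,20,0,0,0,12],
  [0,0,60,0,0,0,12],
  [0,0,100,0,0,0,12],
  [0,0,140,0,0,0,12],
  [0,0,180,0,0,0,12],
])

```text
t: 6.6
ee_pos: [436.8, 12.5, 186.2]
orientation: [2.458, -1.956, -0.0]
ft_force: [0.6, -0.6, -0.8]
width: 19.7
```

move_arm([
  [8,-32,20,0,0,0,12],
  [16,-64,40,0,0,0,12],
  [23,-97,40,0,0,0,12],
  [30,-130,40,0,0,0,12],
  [30,-130,40,0,0,0,12],
])

```text
t: 7.02
ee_pos: [469.2, -121.9, 225.4]
orientation: [-2.455, 1.959, -0.006]
ft_force: [-0.1, 0.4, -0.2]
width: 19.7
```

```bash
cat > d.py <<'E'
from h import *
import sys
from scipy.spatial.transform import Rotation as Ro
np.set_printoptions(precision=1,suppress=True)
n=sys.argv[1]
ims={k:get_image(k) for k in("wrist","side","top")}
os_=[get_obs() for _ in range(1)]
o=os_[0];print(o["t"],o["ee_pos"],o["orientation"],o["ft_force"],o["width"])
R=Ro.from_rotvec(o["orientation"]).as_matrix();print(R)
c=[ims["wrist"]["color"][60:400,100:460],ims["side"]["color"][200:370,160:340]]
a=cv2.resize(c[0],(720*340//340//1*1*340//340*0+424,400));b=cv2.resize(c[1],(376,400))
cv2.imwrite("pics/"+n,np.hstack([a,b])[:,:,::-1])
print("tcp px",{k:proj(ims[k],o["ee_pos"]) for k in ims})
for l in("bearing","bearing_mid","shaft_tip","shaft_shoulder","stand_floor","rotor"):
    rs=[]
    for k in ims:
        for m in mark_of(ims[k],l)[:2]:
            if m["p"]<.3: continue
            z={"bearing":o["ee_pos"][2]-2,"bearing_mid":o["ee_pos"][2]+5,"shaft_tip":165,"shaft_shoulder":88}.get(l,8)
            P=atz(ims[k],m["location"],z)
            print(l,k,round(m["p"],2),np.array(m["location"]),P, R.T@(P-o["ee_pos"]) if "bear" in l else "")
E
python3 d.py p1.png
```

```text
7.1667 [ 466.9 -117.4  224. ] [ 2.5 -2.  -0. ] [-0.4  0.5 -0.2] 19.51679396861161
[[ 0.2 -1.  -0. ]
 [-1.  -0.2  0. ]
 [-0.   0.  -1. ]]
tcp px {'wrist': array([268.1, 250.6]), 'side': array([236.3, 234.6]), 'top': array([328.2, 255.6])}
bearing wrist 0.74 [248.7 277.3] [ 468.4 -122.4  222. ] [ 5.2 -0.3  2. ]
bearing_mid wrist 0.65 [254.3 276.2] [ 467.7 -121.9  229. ] [ 4.6  0.2 -5. ]
bearing_mid side 0.43 [255.4 219.7] [ 424.8 -203.6  229. ] [74.6 60.4 -5. ]
shaft_tip wrist 0.92 [219.2 383.8] [ 487.6 -200.4  165. ] 
shaft_tip side 0.69 [278.6 252. ] [ 488.3 -202.   165. ] 
shaft_shoulder wrist 0.81 [202.8 356.7] [ 482.6 -200.7   88. ] 
shaft_shoulder side 0.67 [234.  214.2] [429.8 138.   88. ] 
stand_floor wrist 0.61 [ 96.8 232.2] [559.4 -47.5   8. ] 
stand_floor side 0.83 [335.  254.4] [ 493.5 -197.4    8. ] 
stand_floor side 0.82 [289.2 271.4] [562.9 -39.3   8. ] 
stand_floor top 0.8 [227.2 297.6] [567.6 -45.2   8. ] 
stand_floor top 0.63 [153.8 360.4] [ 801.2 -256.1    8. ] 
rotor wrist 0.76 [185.5 341.6] [ 486.7 -200.8    8. ]
```

View picture.

View pics/p1.png

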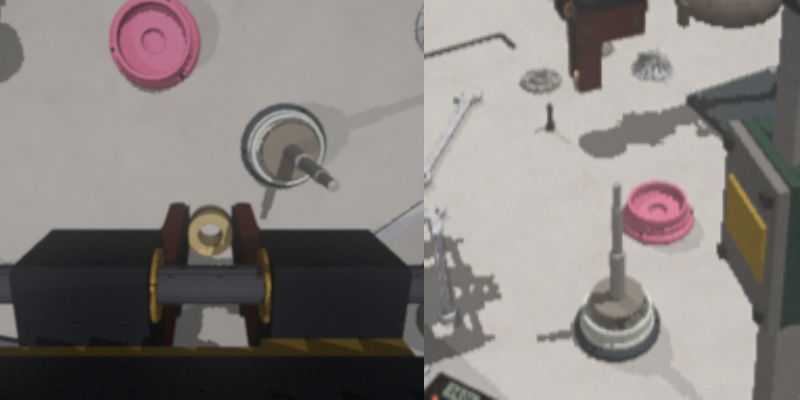

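The bearing is held upright between the pads at wrist px (278,258). The shaft tip is at (383,217). Moving over the tip.

move_arm([
  [9,-37,0,0,0,0,12],
  [19,-78,0,0,0,0,12],
  [19,-78,-20,0,0,0,12],
  [19,-78,-40,0,0,0,12],
  [19,-78,-40,0,0,0,12],
])

```text
t: 8.48
ee_pos: [484.4, -195.4, 181.0]
orientation: [2.456, -1.957, -0.009]
ft_force: [-0.6, 0.3, -0.5]
width: 20.0
```

```bash
cat > e.py <<'E'
from h import *
import sys
np.set_printoptions(precision=1,suppress=True)
zb=float(sys.argv[2])
w=get_image("wrist");s=get_image("side");t=get_image("top")
o=get_obs();print(o["t"],o["ee_pos"],o["ft_force"],o["width"],"tcp px",proj(w,o["ee_pos"]))
a=cv2.resize(w["color"][160:340,180:380],(400,360),interpolation=2);b=cv2.resize(s["color"][200:300,200:310],(396,360),interpolation=2)
cv2.imwrite("pics/"+sys.argv[1],np.hstack([a,b])[:,:,::-1])
for l,z in(("bearing",zb),("bearing_mid",zb+7),("shaft_tip",165),("shaft_shoulder",88)):
    for k,im in(("w",w),("s",s)):
        for m in mark_of(im,l)[:2]: print(l,k,round(m["p"],2),np.array(m["location"]),atz(im,m["location"],z))
E
python3 e.py p2.png 180
```

```text
8.6333 [ 486.7 -195.4  184.7] [ 0.4 -0.4 -0.4] 19.740098206611737 tcp px [277.5 248.2]
bearing w 0.8 [246.7 278.3] [ 485.9 -196.   180. ]
bearing s 0.55 [272.1 247.7] [ 480. -199.  180.]
bearing_mid w 0.81 [253.3 275.7] [ 484.5 -194.9  187. ]
bearing_mid s 0.54 [265.3 248.2] [ 483.1 -184.9  187. ]
shaft_tip w 0.95 [233.6 288.7] [ 489.8 -201.5  165. ]
shaft_tip s 0.64 [278.  253.7] [ 492.1 -200.6  165. ]
shaft_shoulder w 0.86 [207. 286.] [ 487.3 -202.    88. ]
shaft_shoulder s 0.85 [311.1 251.1] [ 484.6 -210.7   88. ]
shaft_shoulder s 0.29 [336.7 254.6] [ 480.3 -286.9   88. ]
```

View pics/p2.png

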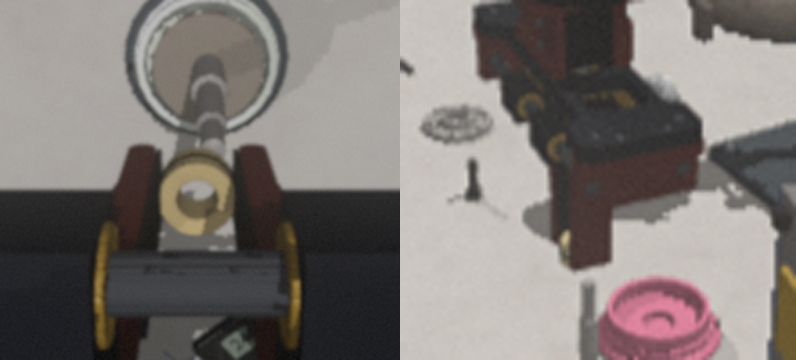

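move_arm([
  [3.5,-6,0,0,0,0,12],
  [3.5,-6,-5,0,0,0,12],
  [3.5,-6,-10,0,0,0,12],
  [3.5,-6,-10,0,0,0,12],
])

```text
t: 9.37
ee_pos: [489.3, -201.3, 172.9]
orientation: [2.458, -1.956, -0.003]
ft_force: [-0.5, -0.1, -1.0]
width: 19.6
```

```bash
python3 e.py p3.png 170
```

```text
9.5167 [ 489.8 -201.4  173.8] [ 0.7 -0.4  0.2] 19.14708926069554 tcp px [277.  249.4]
bearing w 0.57 [249.9 277.9] [ 488.2 -202.3  170. ]
bearing s 0.42 [275.  250.9] [ 486.9 -196.1  170. ]
bearing_mid w 0.56 [252.5 279.5] [ 489.6 -202.9  177. ]
bearing_mid s 0.36 [274.  254.1] [ 492.5 -203.7  177. ]
shaft_tip w 0.81 [245.3 278.5] [ 489.1 -202.4  165. ]
shaft_tip s 0.75 [276.4 251.4] [ 488.2 -194.1  165. ]
shaft_tip s 0.29 [334.6 253.7] [ 467.3 -362.8  165. ]
shaft_shoulder w 0.87 [214.4 274.7] [ 486.2 -199.8   88. ]
shaft_shoulder s 0.72 [308.3 252.4] [ 488.7 -202.2   88. ]
```

View pics/p3.png

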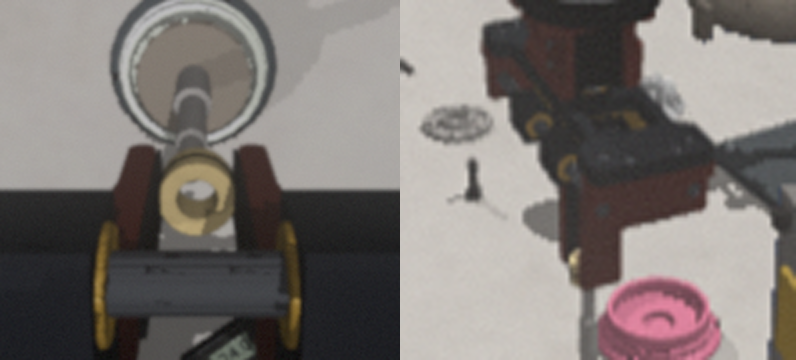

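```bash
python3 - <<'E'
from h import *
np.set_printoptions(precision=1,suppress=True)
w=get_image("wrist");g=cv2.cvtColor(w["color"],cv2.COLOR_RGB2GRAY).astype(int)
cv2.imwrite("pics/p4.png",cv2.resize(w["color"][185:285,240:320],(640,800)[:2] if 0 else (480,600),interpolation=cv2.INTER_CUBIC)[:,:,::-1])
print("bearing top c",atz(w,(256,278.5),184),"shoulder",atz(w,(209,275),88),"step",atz(w,(229,273.5),138))
for p in [(488,-202),(489,-202),(488,-201),(488,-200)]:
    print(p,[proj(w,(*p,z)) for z in(88,138,165,170,184)])
E
```

```text
bearing top c [ 490.5 -202.4  184. ] shoulder [ 491.4 -199.3   88. ] step [ 490.  -199.1  138. ]
(488, -202) [array([277.2, 213.5]), array([277. , 232.6]), array([276.8, 247.1]), array([276.7, 250.3]), array([276.6, 260.1])]
(489, -202) [array([277.5, 212.4]), array([277.3, 231.2]), array([277.2, 245.6]), array([277.1, 248.7]), array([277. , 258.4])]
(488, -201) [array([276.1, 213.3]), array([275.6, 232.3]), array([275.1, 246.8]), array([275.1, 249.9]), array([274.8, 259.7])]
(488, -200) [array([274.9, 213. ]), array([274.1, 232. ]), array([273.5, 246.4]), array([273.4, 249.5]), array([273. , 259.4])]
```

View pics/p4.png

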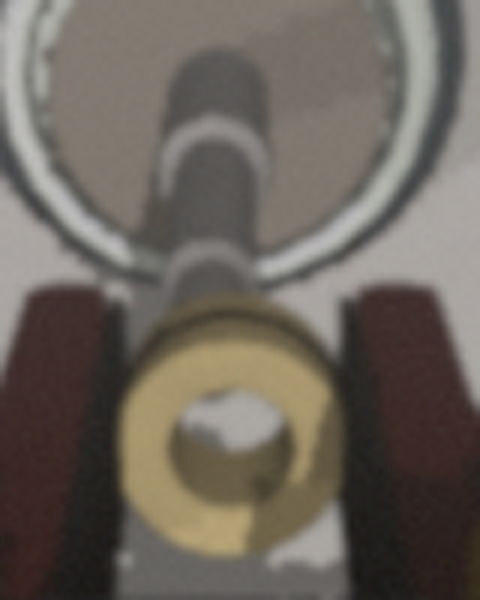

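Bearing top face centre is at px (278.8,258.7). The shaft's shoulder and step centres, at (275.8,212.5) and (275,231.7), place the shaft about 2 mm toward +y. I'll correct that and lower.

move_arm([
  [-0.6,2,0,0,0,0,12],
  [-0.6,2,-4,0,0,0,12],
  [-0.6,2,-8,0,0,0,12],
  [-0.6,2,-12,0,0,0,12],
  [-0.6,2,-15,0,0,0,12],
])

```text
t: 10.38
ee_pos: [489.2, -199.3, 158.4]
orientation: [2.458, -1.956, -0.001]
ft_force: [-0.1, 0.0, 0.6]
width: 19.7
```

```bash
python3 - <<'E'
from h import *
o=get_obs();print(o["t"],o["ee_pos"],o["ft_force"],o["moment"],o["width"])
w=get_image("wrist");s=get_image("side")
a=cv2.resize(w["color"][185:285,240:320],(400,500),interpolation=2);b=cv2.resize(s["color"][240:315,220:280],(400,500),interpolation=2)
cv2.imwrite("pics/p5.png",np.hstack([a,b])[:,:,::-1])
E
```

```text
10.3833 [ 489.16039062 -199.3391262   158.43184827] [-0.13005731  0.01018797  0.56031065] [ 0.00629332  0.04151769 -0.01434723] 19.696221775127356
```

View pics/p5.png

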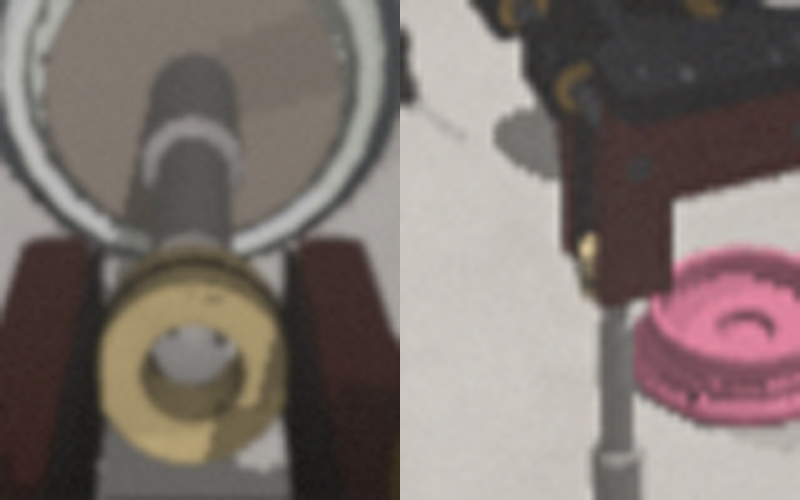

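Tip disc visible inside the bore, centred at panel (192,353). Lowering on down the shaft.

move_arm([
  [0,0,-5,0,0,0,12],
  [0,0,-10,0,0,0,12],
  [0,0,-15,0,0,0,12],
  [0,0,-20,0,0,0,12],
  [0,0,-24,0,0,0,12],
])

```text
t: 10.9
ee_pos: [489.2, -199.4, 134.4]
orientation: [2.458, -1.956, -0.001]
ft_force: [-0.5, 0.1, -0.1]
width: 19.9
```

move_arm([
  [0,0,-5,0,0,0,12],
  [0,0,-10,0,0,0,12],
  [0,0,-15,0,0,0,12],
  [0,0,-20,0,0,0,12],
  [0,0,-24,0,0,0,12],
])

```text
t: 11.32
ee_pos: [489.3, -199.4, 110.5]
orientation: [2.458, -1.956, -0.001]
ft_force: [0.1, 0.5, 0.1]
width: 20.0
```

move_arm([
  [0,0,0,0,0,0,30],
  [0,0,0,0,0,0,40],
  [0,0,2,0,0,0,40],
  [0,0,2,0,0,0,40],
  [0,0,2,0,0,0,40],
])

```text
t: 11.73
ee_pos: [489.8, -199.6, 113.6]
orientation: [-2.458, 1.956, -0.001]
ft_force: [0.6, 0.9, 0.3]
width: 40.1
```

```bash
python3 - <<'E'
from h import *
np.set_printoptions(precision=2,suppress=True)
o=get_obs();print(o["t"],o["ee_pos"],o["ft_force"],o["width"],o["qpos"])
w=get_image("wrist");s=get_image("side");t=get_image("top")
a=cv2.resize(w["color"][190:300,220:330],(300,300),interpolation=2);b=cv2.resize(s["color"][260:360,210:300],(270,300),interpolation=2)
c=cv2.resize(s["color"][120:280,220:380],(400,400),interpolation=2);d=cv2.resize(t["color"][110:220,180:290],(400,400),interpolation=2)
cv2.imwrite("pics/p6.png",np.vstack([np.hstack([np.hstack([a,b]),np.zeros((300,230,3),np.uint8)]),np.hstack([c,d])])[:,:,::-1][:700])
for l in("bearing","bearing_mid","shaft_tip"):
    for k,im in(("w",w),("s",s),("t",t)):
        for m in mark_of(im,l)[:1]: print(l,k,round(m["p"],2),np.array(m["location"]),"exp",[proj(im,(488,-201,z))[::-1] for z in(88,95,165)])
for l in("lens_front","camera_stand"):
    P=[]
    for k,im in(("s",s),("t",t)):
        for m in mark_of(im,l)[:1]: print(l,k,round(m["p"],2),np.array(m["location"]));P.append(ray(im,m["location"]))
        print(l,k,[ (np.array(r["bbox"]),round(r["p"],2)) for r in recognise(im,l)[:1]])
    print(l,tri(P))
E
```

```text
11.7333 [ 489.77 -199.6   113.62] [0.62 0.9  0.34] 40.125839716500494 [-0.41  0.44  1.92  0.    0.78  0.93]
bearing w 0.93 [236.3 276.6] exp [array([237.7 , 278.31]), array([241.47, 278.31]), array([302.04, 278.37])]
bearing s 0.37 [305.6 248.6] exp [array([307.98, 251.99]), array([305.38, 251.98]), array([278.32, 251.77])]
bearing_mid w 0.64 [239.5 278.5] exp [array([237.7 , 278.31]), array([241.47, 278.31]), array([302.04, 278.37])]
shaft_tip w 0.68 [206.9 276.5] exp [array([237.7 , 278.31]), array([241.47, 278.31]), array([302.04, 278.37])]
shaft_tip s 0.17 [169.1 291.8] exp [array([307.98, 251.99]), array([305.38, 251.98]), array([278.32, 251.77])]
lens_front s 0.79 [169.3 292.6]
lens_front s [(array([303.6, 163.1,  33.5,  23.7]), 0.9)]
lens_front t 0.67 [190.1 246.6]
lens_front t [(array([233.8, 168.8,  35.6,  46.1]), 0.98)]
lens_front (array([644.85, 102.23, 285.42]), [1.265665968908346, 1.2656659689083833])
camera_stand s 0.78 [253.7 303.2]
camera_stand s [(array([322.5, 196.6,  66.3, 126.6]), 0.88)]
camera_stand t 0.84 [194.3 241. ]
camera_stand t [(array([233.5, 162.2,  63.8,  77.9]), 0.75)]
camera_stand (array([687.54, 132.31,  -2.81]), [7.84463540989131, 7.844635409891411])
```

View pics/p6.png

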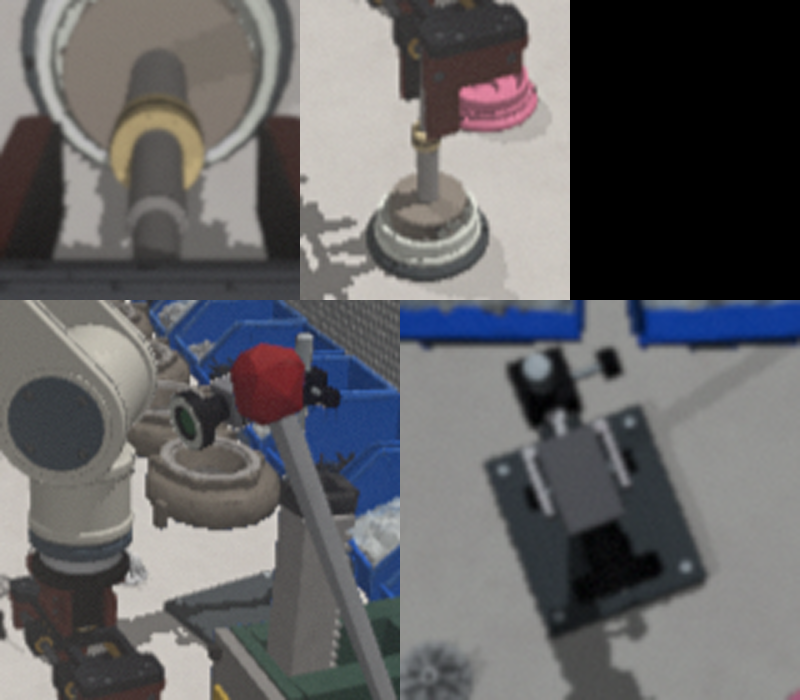

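The ring sits at the step: its mark (237,277) matches the expected shoulder pixel (238,278), and the side view shows it on the 16 mm shaft's top. Now I'll grip the bare shaft and measure the inspection camera.

move_arm([
  [0,0,1,0,0,0,20],
  [0,0,1,0,0,0,10],
  [0,0,1,0,0,0,5],
  [0,0,1,0,0,0,5],
  [0,0,1,0,0,0,5],
])

```text
t: 13.15
ee_pos: [489.5, -199.5, 114.2]
orientation: [-2.459, 1.956, -0.0]
ft_force: [-0.5, -0.5, 0.8]
width: 9.9
```

move_arm([
  [0,0,0,0,0,0,4],
  [0,0,0,0,0,0,4],
  [0,0,4,0,0,0,4],
  [0,0,10,0,0,0,4],
  [0,0,18,0,0,0,4],
])

```text
t: 13.57
ee_pos: [488.8, -199.2, 132.1]
orientation: [2.458, -1.956, -0.003]
ft_force: [0.3, 0.1, -2.6]
width: 9.8
```

```bash
cat > cam.py <<'E'
from h import *
import json
from scipy.optimize import least_squares
np.set_printoptions(precision=2,suppress=True)
o=get_obs();print(o["t"],o["ee_pos"],o["orientation"],o["ft_force"],o["width"])
obs={}
for i in range(4):
    for k in("side","top"):
        im=get_image(k); 
        if i==0: print(k,im["mtx"][0,0])
        for l in("lens_front","camera_stand","focus"):
            for m in mark_of(im,l)[:1]:
                if m["p"]>.4: obs.setdefault((k,l),[]).append(m["location"])
    if i==0: pass
ims={k:get_image(k) for k in("side","top")}
for q in obs: print(q,np.median(obs[q],0),np.std(obs[q],0))
cor=[((485,460),(75,130+20)),((640,405),0),((705,580),0),((555,635),0)]
px=[((c[0][0]-400)/3.636+180,(c[0][1]-300)/3.636+110) for c in cor]
print("corners z14",[atz(ims["top"],(p[1],p[0]),14)[:2] for p in px])
def geo(v):
    x,y,yaw,t=v; e=np.array([np.cos(yaw),np.sin(yaw),0]); s=np.array([-e[1],e[0],0]); O=np.array([x,y,0])
    lens=O+55*e+[0,0,300]-87*(np.cos(t)*e+[0,0,np.sin(t)])
    C=[O+150*e+75*s*1.1333,O+150*e-75*s*1.1333,O-75*s*1.1333,O+75*s*1.1333]
    los=-(np.cos(t)*e+np.array([0,0,np.sin(t)]))
    return O,lens,[c+[0,0,14] for c in C],los,s,e
def res(v,full=False):
    O,lens,C,los,s,e=geo(v);r=[]
    for (k,l),val in obs.items():
        P={"lens_front":lens,"camera_stand":O,"focus":lens+160*los}[l]
        d=(proj(ims[k],P)-np.median(val,0)[::-1])*(.4 if l=="focus" else 1)
        r+=list(d); 
        if full: print(k,l,d)
    for c,p in zip(C,px):
        d=proj(ims["top"],c)-p; r+=list(d)
        if full: print("corner",d)
    return np.array(r)
f=least_squares(res,[687,132,.35,.17],loss="soft_l1")
res(f.x,True);O,lens,C,los,s,e=geo(f.x);print("fit",f.x,"lens",lens,"focus",lens+160*los,"los",los)
json.dump([f.x.tolist()],open("cam.json","w"))
E
python3 cam.py
```

```text
13.5667 [ 488.85 -199.22  132.12] [ 2.46 -1.96 -0.  ] [ 0.35  0.15 -2.63] 9.79019732645207
side 403.8200094314964
top 540.5459314177834
('side', 'lens_front') [168.05 291.15] [0.72 1.32]
('side', 'camera_stand') [254.45 301.4 ] [37.15  4.35]
('top', 'lens_front') [192.   243.45] [0.7  0.82]
('top', 'camera_stand') [195.1 240.9] [0.92 1.85]
('side', 'focus') [333.9 255.7] [0. 0.]
corners z14 [array([811.78, 252.  ]), array([858.4 , 113.46]), array([698.96,  59.14]), array([653.33, 191.94])]
side lens_front [3.53 4.84]
side camera_stand [-3.07 -0.3 ]
top lens_front [-3.2  -3.71]
top camera_stand [ 1.83 -0.74]
side focus [ -3.99 -52.39]
corner [-1.07  5.11]
corner [6.05 2.99]
corner [ 3.63 -2.09]
corner [-5.3   0.39]
fit [678.98 128.1    0.32   0.38] lens [654.39 120.04 267.94] focus [513.06  73.69 208.98] los [-0.88 -0.29 -0.37]
```

```bash
sed -i 's/150\*e/170*e/g; s/75\*s\*1.1333/75*s/g; s/,"focus"):/):/' cam.py; python3 cam.py; python3 -c "
from h import *
w=get_image('wrist');print(w['mtx'],w['camera_from_world'])"
```

```text
15.2667 [ 489.45 -199.47  132.19] [-2.46  1.96 -0.  ] [-0.36  0.4  -2.91] 10.040601630804922
side 403.8200094314964
top 540.5459314177834
('side', 'lens_front') [167.9 292.2] [0.39 1.12]
('side', 'camera_stand') [253.8 301.7] [0.93 0.92]
('top', 'lens_front') [190.85 241.15] [0.49 1.14]
('top', 'camera_stand') [196.3 240.5] [1.12 0.9 ]
corners z14 [array([811.78, 252.  ]), array([858.4 , 113.46]), array([698.96,  59.14]), array([653.33, 191.94])]
side lens_front [-0.03 -0.01]
side camera_stand [-4.6  0.5]
top lens_front [-0.49 -0.56]
top camera_stand [ 2.3  -0.74]
corner [-0.56  0.02]
corner [ 0.49 -0.55]
corner [ 0.68 -0.12]
corner [-2.17  0.82]
fit [675.07 127.93   0.33   0.19] lens [646.29 118.1  283.47] focus [497.62  67.37 253.08] los [-0.93 -0.32 -0.19]
[[306.13116481   0.         278.21003691]
 [  0.         306.13116481 207.85828923]
 [  0.           0.           1.        ]] [[ 2.25739891e-01 -9.74187455e-01 -5.51021565e-04 -3.05624774e+02]
 [ 9.45402138e-01  2.19206135e-01 -2.41171034e-01 -4.10555558e+02]
 [ 2.35066583e-01  5.39209860e-02  9.70482472e-01 -4.04672204e+02]
 [ 0.00000000e+00  0.00000000e+00  0.00000000e+00  1.00000000e+00]]
```

Rotor lifted. Next I raise it and turn the tool about 96°, so the jaws line up with the line of sight. That way tilting is held by the pads and not only by friction.

move_arm([
  [0,0,12,0,0,0,4],
  [0,0,28,0,0,0,4],
  [0,0,46,0,0,0,4],
  [0,0,64,0,0,0,4],
  [0,0,82,0,0,0,4],
])

```text
t: 17.03
ee_pos: [489.2, -199.4, 214.9]
orientation: [2.458, -1.956, -0.001]
ft_force: [0.6, 0.3, -4.1]
width: 9.8
```

move_arm([
  [-5,14,12,0,0,0.11,4],
  [-10,30,20,0,0,0.22,4],
  [-15,46,30,0,0,0.34,4],
  [-20,62,40,0,0,0.45,4],
  [-25,77,50,0,0,0.56,4],
])

```text
t: 17.45
ee_pos: [463.9, -121.7, 264.6]
orientation: [-2.906, 1.192, 0.0]
ft_force: [0.3, 0.3, -2.5]
width: 9.9
```

move_arm([
  [-5,15,10,0,0,0.11,4],
  [-10,30,20,0,0,0.22,4],
  [-15,46,30,0,0,0.34,4],
  [-20,62,40,0,0,0.45,4],
  [-25,77,50,0,0,0.56,4],
])

```text
t: 17.87
ee_pos: [438.9, -44.6, 314.6]
orientation: [-3.123, 0.343, 0.0]
ft_force: [0.4, 0.4, -3.7]
width: 9.7
```

move_arm([
  [-5,15,4,0,0,0.11,4],
  [-10,30,8,0,0,0.22,4],
  [-15,46,12,0,0,0.34,4],
  [-19,62,16,0,0,0.45,4],
  [-19,75,16,0,0,0.56,4],
])

```text
t: 18.28
ee_pos: [419.8, 30.5, 330.9]
orientation: [-3.096, -0.534, -0.001]
ft_force: [-0.2, -1.0, -2.9]
width: 9.8
```

```bash
python3 - <<'E'
from h import *
from scipy.spatial.transform import Rotation as Ro
np.set_printoptions(precision=2,suppress=True)
o=get_obs();print(o["t"],o["ee_pos"],o["ft_force"],o["width"],o["qpos"])
print(Ro.from_rotvec(o["orientation"]).as_matrix())
w=get_image("wrist");print(w["camera_from_world"])
print([proj(w,p) for p in((646,118,283),(640,105,283),(675,128,0))])
E
```

```text
18.2833 [419.79  30.46 330.88] [-0.23 -0.96 -2.95] 9.75519417184659 [ 0.04 -0.02  1.93  0.    1.23 -0.3 ]
[[ 0.94  0.34  0.  ]
 [ 0.34 -0.94  0.  ]
 [ 0.    0.   -1.  ]]
[[   0.94    0.34   -0.   -404.43]
 [  -0.33    0.91   -0.24  164.46]
 [  -0.08    0.23    0.97 -466.62]
 [   0.      0.      0.      1.  ]]
[array([621.97, 216.45]), array([604.15, 230.21]), array([449. , 169.7])]
```

move_arm([
  [0,0,0,0.03,-0.09,0,4],
  [0,0,0,0.065,-0.19,0,4],
  [0,0,0,0.1,-0.28,0,4],
  [0,0,0,0.13,-0.38,0,4],
  [0,0,0,0.16,-0.47,0,4],
])

```text
t: 18.75
ee_pos: [419.9, 29.1, 330.2]
orientation: [-2.929, -0.494, -0.75]
ft_force: [0.6, 0.3, -2.6]
width: 9.8
```

```bash
cat > l.py <<'E'
from h import *
import sys,json
np.set_printoptions(precision=2,suppress=True)
o=get_obs();print(o["t"],o["ee_pos"],o["ft_force"],o["width"])
im=get_image("wrist")
if len(sys.argv)>2: save(im,sys.argv[2],None,1.4)
print([proj(im,p) for p in((646,118,283),(640,105,283),(675,128,0),(798,169,300))])
try: D=json.load(open("rays.json"))
except Exception: D=[]
for i in range(3):
    if i: im=get_image("wrist")
    for l in("lens_front","camera_stand"):
        for m in mark_of(im,l)[:2]:
            print(l,round(m["p"],2),np.array(m["location"]))
            if m["p"]>.3: D.append([sys.argv[1],l]+[a.tolist() for a in ray(im,m["location"])])
json.dump(D,open("rays.json","w"))
for l in("lens_front","camera_stand"):
    R=[(np.array(d[2]),np.array(d[3])) for d in D if d[1]==l]
    if len(R)>1: print(l,tri(R))
E
python3 l.py A p7.png
```

```text
18.75 [419.89  29.13 330.21] [ 0.64  0.34 -2.63] 9.826960146938559
[array([459.89, 185.25]), array([452.76, 195.73]), array([322.25, 161.3 ]), array([550.05, 178.28])]
lens_front 0.83 [186.5 456.5]
lens_front 0.53 [ 91.2 213.4]
camera_stand 0.97 [161.4 323.9]
camera_stand 0.45 [187.7 456.9]
lens_front 0.82 [186.7 460.6]
camera_stand 0.58 [159.  325.9]
camera_stand 0.25 [238.1 278. ]
lens_front 0.62 [187.4 454. ]
lens_front 0.43 [235.5 274. ]
camera_stand 0.72 [162.4 322.9]
camera_stand 0.57 [239.8 276.1]
lens_front (array([325.29,  64.81, 471.78]), [0.8306108927506285, 1.0586860455159364, 1.0193012082569637, 1.3113217979758398, 1.4832302376385915])
camera_stand (array([326.81,  64.95, 469.97]), [1.141566991846821, 0.15070183863507633, 1.3091568531293207, 1.3508318668957264, 1.2311209250055748])
```

View pics/p7.png

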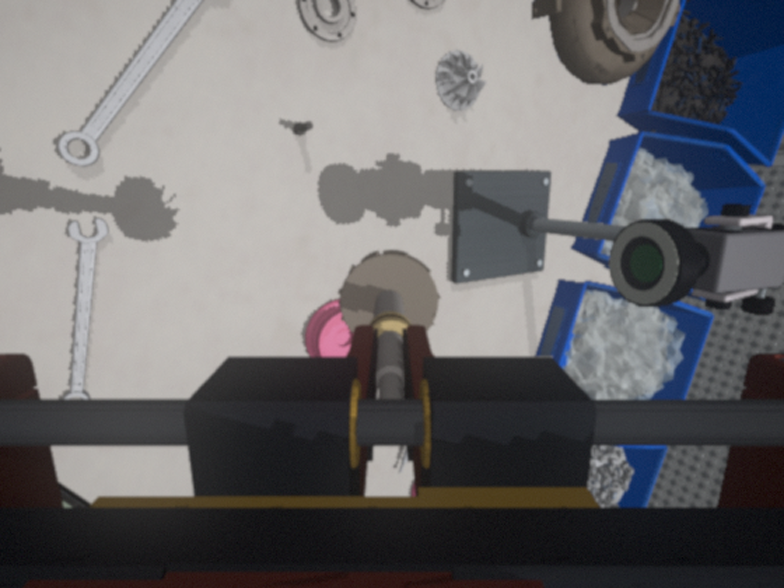

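The wrist picture shows the lens ring centred at (645,262) (view scale), the foot plate's front edge mid at (454,227), and the bearing on the shaft at (390,325). The fit agrees within 2–3 px, so I'll take a second viewpoint to triangulate.

move_arm([
  [6,-19,-10,0,0,0,4],
  [13,-38,-20,0,0,0,4],
  [19,-57,-30,0,0,0,4],
  [26,-76,-40,0,0,0,4],
  [32,-95,-50,0,0,0,4],
])

```text
t: 19.62
ee_pos: [453.5, -66.5, 279.8]
orientation: [-2.93, -0.498, -0.743]
ft_force: [0.8, 1.0, -3.0]
width: 10.2
```

```bash
sed -i 's/m\["p"\]>.3/m is mark0/; s/for m in mark_of(im,l)\[:2\]:/ms=mark_of(im,l); mark0=ms[0] if ms else None\n        for m in ms[:1]:/' l.py
python3 - <<'E'
import json
D=json.load(open("rays.json"));from h import *
# keep only best lens & stand rays: drop by direction outliers
out=[]
for l in("lens_front","camera_stand"):
    R=[d for d in D if d[1]==l]; out+=[d for d in R if np.dot(d[3],R[0][3])>.999]
print(len(out));json.dump(out,open("rays.json","w"))
E
python3 l.py B p8.png
python3 - <<'E'
from h import *
w=get_image("wrist")
im=w["color"];cv2.imwrite("pics/p8b.png",cv2.resize(im,(784,588),interpolation=2)[:,:,::-1])
E
```

```text
6
19.6167 [453.46 -66.47 279.85] [ 0.76  0.98 -3.01] 10.18101237281442
[array([538.22,  75.22]), array([529.75,  87.58]), array([343.61, 103.29]), array([633.76,  88.19])]
lens_front 0.65 [ 81.3 532.2]
camera_stand 0.74 [101.8 342.4]
lens_front 0.97 [ 80.5 531.5]
camera_stand 0.92 [103.3 344. ]
lens_front 0.77 [ 85.6 533.4]
camera_stand 0.71 [100.5 345.5]
lens_front (array([653.07, 116.71, 276.09]), [0.6031671030791808, 0.8867876327287714, 2.307417463410868, 0.5922245257257214, 0.9420571496444234, 2.868815005225806])
camera_stand (array([670.08, 128.42,   7.31]), [2.647852038180475, 3.869235109254021, 2.793329814480352, 3.311978081677428, 3.160837208181238, 3.8453739426936204])
```

```bash
python3 - <<'E'
import cv2,numpy as np
a=cv2.imread("pics/p7.png");b=cv2.imread("pics/p8.png")
h=lambda i,x0,y0:cv2.resize(i[y0:y0+150,x0:x0+130],(390,450),interpolation=2)
# A lens native(460,187)->view(644,262); B native(532,82)->view(745,115)
c=np.hstack([h(a,585,190),np.zeros((450,10,3),np.uint8),h(b,654,40)])
cv2.imwrite("pics/p9.png",c)
E
```

```text
(no output)
```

View pics/p9.png

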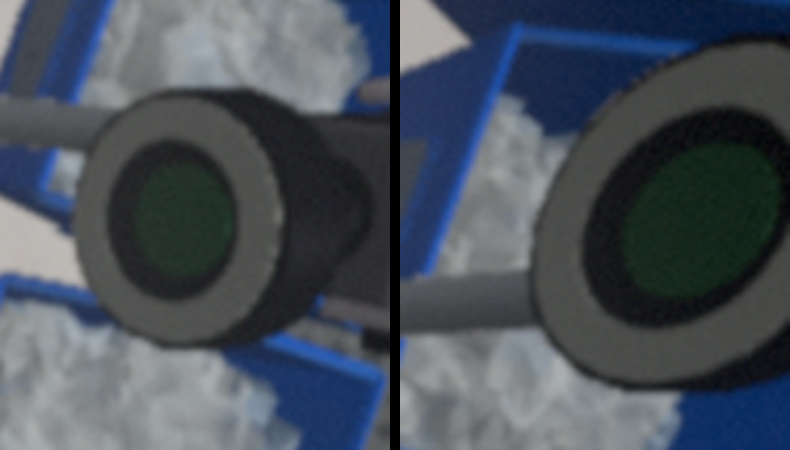

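```bash
cat > fit.py <<'E'
from h import *
import json
from scipy.optimize import least_squares
np.set_printoptions(precision=2,suppress=True)
B=get_image("wrist"); B={k:np.array(B[k]) for k in("mtx","camera_from_world")}
A={"mtx":B["mtx"],"camera_from_world":B["camera_from_world"].copy()}
A["camera_from_world"][:3,3]+=B["camera_from_world"][:3,:3]@np.array([32,-95,-50.])  # camera A = camera B - shift
S=get_image("side");T=get_image("top")
a=(np.array([(179,92),(179,347),(75,215),(283,220),(105,135),(100,300),(130,108),(232,105),(268,165),(262,290),(230,330),(130,330)],float)/3+[585,190])/1.4
b=(np.array([(533,250),(545,200),(575,150),(620,98),(660,65),(700,48),(740,40),(540,300),(560,335),(600,372),(650,390),(700,388),(750,370),(785,345)],float)-[400,0])
b=(b/3+[654,40])/1.4
cA=np.array([(549,170),(544,270),(452,282),(457,172)])/1.4
cT=np.array([(203.4,154),(246,138.9),(263.9,187),(222.6,202.1)])
th=np.linspace(0,2*np.pi,240)
def geo(v):
    x,y,yaw,t=v[:4]; e=np.array([np.cos(yaw),np.sin(yaw),0]); s=np.array([-e[1],e[0],0]); O=np.array([x,y,0])
    los=-(np.cos(t)*e+np.array([0,0,np.sin(t)])); lens=O+55*e+[0,0,300]+87*los; u=np.cross(los,s); u*=np.sign(u[2])
    C=[O+170*e+75*s,O+170*e-75*s,O-75*s,O+75*s]
    return O,lens,[c+[0,0,14] for c in C],los,s,u
def res(v,full=False):
    O,lens,C,los,s,u=geo(v); r=[]
    for im,pts in((A,a),(B,b)):
        E=np.array([proj(im,lens+v[4]*(np.cos(k)*s+np.sin(k)*u)) for k in th])
        for p in pts:
            d=E-p; i=np.argmin((d**2).sum(1)); tn=E[(i+1)%240]-E[i-1]; r.append((d[i]@np.array([-tn[1],tn[0]]))/np.linalg.norm(tn))
    n=len(r)
    for im,pts,w in((A,cA,.5),(T,cT,.5)):
        for c,p in zip(C,pts): r+=list(w*(proj(im,c)-p))
    r+=list(.5*(proj(S,lens)-[292,168]))
    if full: print("ring",np.array(r[:n]),"corn A,T",np.array(r[n:]))
    return np.array(r)
f=least_squares(res,[673,128,.33,.22,34],loss="soft_l1")
for fix in (None,):
    res(f.x,True);O,lens,C,los,s,u=geo(f.x)
    cov=np.linalg.inv(f.jac.T@f.jac);print("fit",f.x,"sd",np.sqrt(np.diag(cov)),"lens",lens)
print("ring ctr px A,B",proj(A,lens),proj(B,lens))
F=lens+160*los
o=get_obs()
print("focus",F,"up",u,"e",f.x[2]); json.dump({"F":F.tolist(),"u":u.tolist(),"los":los.tolist(),"lens":lens.tolist()},open("goal.json","w"))
# without corners/side: ring only
g=least_squares(lambda v:res(v)[:26],f.x);print("ring only",g.x,geo(g.x)[1])
E
python3 fit.py
```

```text
ring [ 0.77 -0.17  0.02 -1.51 -0.46 -0.06  0.39  1.21 -1.95 -2.41 -1.21 -0.1
  0.03  0.06 -0.66 -0.31  0.64  0.4   0.06 -0.84 -1.66 -0.58  1.37  2.47
  2.86  2.29] corn A,T [ 1.4  -0.15  0.42  0.1   1.58  0.79  0.76 -0.64 -0.69  0.55 -0.38 -0.36
  0.41 -0.41 -0.75  0.7   0.3   0.28]
fit [675.28 126.64   0.36   0.21  31.73] sd [1.45 0.62 0.01 0.01 0.43] lens [647.03 116.08 282.24]
ring ctr px A,B [458.86 188.71] [535.15  80.87]
focus [500.32  61.23 249.56] up [-0.19 -0.07  0.98] e 0.3577539677717029
ring only [677.48 128.65   0.41   0.23  32.16] [650.15 116.82 280.47]
```

```bash
cat > goal.py <<'E'
from h import *
import json
from scipy.spatial.transform import Rotation as Ro
np.set_printoptions(precision=3,suppress=True)
G=json.load(open("goal.json"));F,u,los=[np.array(G[k]) for k in("F","u","los")]
ob=[]
for i in range(4): 
    w=get_image("wrist"); o=get_obs(); ob.append((o["ee_pos"],Ro.from_rotvec(o["orientation"]).as_matrix()))
    for l in("bearing","bearing_mid","shaft_shoulder"):
        for m in mark_of(w,l)[:1]: print(l,round(m["p"],2),np.array(m["location"]))
p=np.mean([a for a,_ in ob],0);R=Ro.from_matrix([b for _,b in ob]).mean().as_matrix()
print(o["t"],"tcp",p,"std",np.std([a for a,_ in ob],0),o["width"],o["ft_force"])
for n,d in(("mid",18.5),("under",25.5),("nose",105.5)): print(n,"exp px (col,row)",[proj(w,p+R@np.array([0,y,d])) for y in(-2,0,2)])
z=-u;x=-los;x-=z*(x@z);x/=np.linalg.norm(x);Rg=np.array([x,np.cross(z,x),z]).T
print("rotvec to goal",(Ro.from_matrix(Rg)*Ro.from_matrix(R).inv()).as_rotvec(),"goal rv",Ro.from_matrix(Rg).as_rotvec())
pg=F-Rg@np.array([0,0,18.5]);print("goal tcp (no y offset)",pg,"shift",pg-p,"tool y dir",Rg[:,1])
mid=p+R@np.array([0,0,18.5]);print("mid now",mid,"err",F-mid,"shaft-vs-up deg",np.degrees(np.arccos(-R[:,2]@u)))
E
python3 goal.py
```

```text
bearing 0.86 [235.7 274.1]
bearing_mid 0.74 [238.7 277.3]
shaft_shoulder 0.71 [242.2 277.5]
bearing 0.85 [233.8 273.9]
bearing_mid 0.86 [238.7 277.5]
shaft_shoulder 0.95 [238.4 274.3]
bearing 0.62 [235.4 276.6]
bearing_mid 0.67 [238.7 277.5]
shaft_shoulder 0.81 [238.6 278.5]
bearing 0.91 [235.4 276.9]
bearing_mid 0.59 [238.4 277. ]
shaft_shoulder 0.6 [240.2 278.3]
20.9167 tcp [452.464 -65.421 280.247] std [0.014 0.12  0.115] 9.986055243502001 [-0.828  0.374 -2.524]
mid exp px (col,row) [array([280.49 , 235.751]), array([280.484, 238.803]), array([280.477, 241.84 ])]
under exp px (col,row) [array([280.427, 232.186]), array([280.421, 235.142]), array([280.415, 238.084])]
nose exp px (col,row) [array([279.93, 203.99]), array([279.926, 206.159]), array([279.923, 208.321])]
rotvec to goal [-0.095  0.275  0.022] goal rv [-3.04  -0.55  -0.314]
goal tcp (no y offset) [496.777  59.911 267.674] shift [ 44.313 125.332 -12.573] tool y dir [ 0.35  -0.937  0.   ]
mid now [460.808 -62.581 263.981] err [ 39.508 123.815 -14.418] shaft-vs-up deg 16.678588957775414
```

move_arm([
  [4,12,-1,-0.01,0.03,0.002,4],
  [11,32,-3,-0.025,0.08,0.006,4],
  [18,52,-5,-0.04,0.13,0.01,4],
  [25,72,-7,-0.055,0.175,0.014,4],
  [31,90,-9,-0.07,0.21,0.017,4],
])

```text
t: 21.48
ee_pos: [484.3, 25.6, 271.6]
orientation: [-3.018, -0.537, -0.416]
ft_force: [0.2, -0.3, -2.6]
width: 9.9
```

move_arm([
  [6,16,-1.5,-0.012,0.03,0.002,4],
  [10,27,-2.5,-0.02,0.05,0.004,4],
  [13,35,-3.5,-0.025,0.065,0.005,4],
  [13,35,-3.5,-0.025,0.065,0.005,4],
  [13,35,-3.5,-0.025,0.065,0.005,4],
])

```text
t: 21.9
ee_pos: [496.5, 59.9, 267.4]
orientation: [-3.039, -0.551, -0.313]
ft_force: [-0.4, -0.2, -2.4]
width: 9.8
```

```bash
python3 goal.py; python3 - <<'E'
from h import *
import json
np.set_printoptions(precision=1,suppress=True)
G=json.load(open("goal.json"));F,u,lens=[np.array(G[k]) for k in("F","u","lens")]
w=get_image("wrist");s=get_image("side");t=get_image("top")
for k,im in(("w",w),("s",s),("t",t)):
    print(k,"lens exp",proj(im,lens),"mid exp",proj(im,F),"tip",proj(im,F+70*u),"nose",proj(im,F-87*u))
    for l in("lens_front","bearing_mid","rotor","shaft_tip","focus"):
        for m in mark_of(im,l)[:1]: print("  ",l,round(m["p"],2),np.array(m["location"])[::-1])
a=cv2.resize(s["color"][130:270,200:360],(400,350),interpolation=2);b=cv2.resize(w["color"][100:300,160:560],(700,350),interpolation=2)[:,:400*0+700]
c=cv2.resize(t["color"][150:250,200:310],(385,350),interpolation=2)
cv2.imwrite("pics/p10.png",np.vstack([np.hstack([a,c[:,:300]]),cv2.resize(b,(700,350))])[:,:,::-1][:600 if 0 else 700])
E
```

```text
bearing 0.84 [236.4 276.7]
bearing_mid 0.7 [238.6 275.4]
shaft_shoulder 0.81 [239.6 279. ]
bearing 0.67 [235.7 277.5]
bearing_mid 0.56 [238.9 275.3]
shaft_shoulder 0.73 [237.9 278.4]
bearing 0.87 [235.  276.5]
bearing_mid 0.74 [238.5 276.4]
shaft_shoulder 0.73 [240.3 278.4]
bearing 0.77 [234.3 275.1]
bearing_mid 0.54 [240.1 275. ]
shaft_shoulder 0.74 [240.8 277.4]
22.55 tcp [496.274  59.237 267.665] std [0.153 0.238 0.154] 9.875614002518928 [ 0.514  0.172 -2.889]
mid exp px (col,row) [array([279.836, 236.093]), array([279.829, 239.147]), array([279.822, 242.185])]
under exp px (col,row) [array([279.793, 232.511]), array([279.787, 235.468]), array([279.78 , 238.411])]
nose exp px (col,row) [array([279.457, 204.185]), array([279.453, 206.355]), array([279.449, 208.518])]
rotvec to goal [-0.    -0.     0.001] goal rv [-3.04  -0.55  -0.314]
goal tcp (no y offset) [496.777  59.911 267.674] shift [0.503 0.674 0.009] tool y dir [ 0.35  -0.937  0.   ]
mid now [499.811  60.562 249.555] err [0.504 0.671 0.009] shaft-vs-up deg 0.0090815967861083
w lens exp [538.6 238.8] mid exp [280.9 238.6] tip [282.1 297.6] nose [280.2 206. ]
   lens_front 0.73 [535.1 240.1]
   bearing_mid 0.73 [274.9 238.5]
   rotor 0.64 [275.8 207.2]
s lens exp [292.6 168.6] mid exp [241.2 190.8] tip [235.5 166.2] nose [247.7 219. ]
   lens_front 0.61 [290.8 167.8]
   bearing_mid 0.53 [240.  189.6]
   rotor 0.66 [244.3 217.5]
   shaft_tip 0.79 [237.8 165.9]
t lens exp [241.4 190.1] mid exp [263.2 244.6] tip [264.7 248.2] nose [261.5 240.7]
   lens_front 0.66 [244.1 192.3]
   rotor 0.52 [260.8 240.8]
   shaft_tip 0.39 [262.4 247.8]
```

View pics/p10.png

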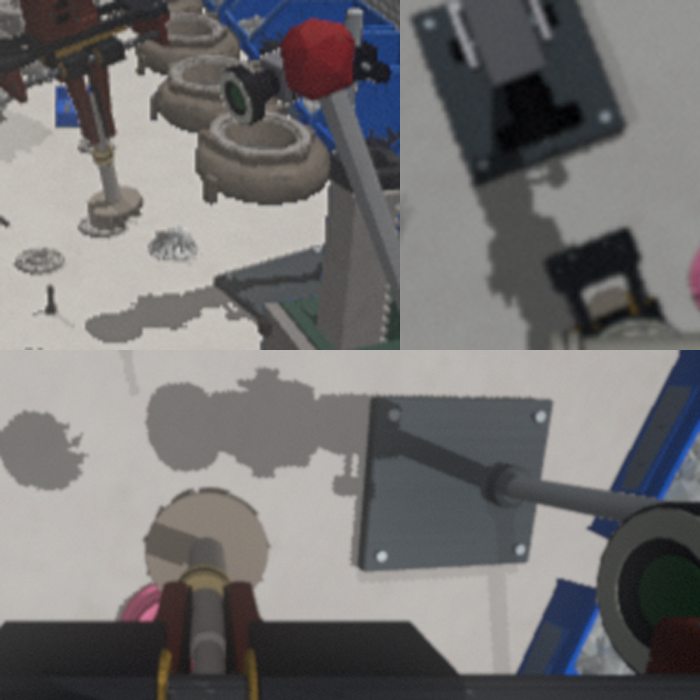

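The view shows the rotor held wheel down in front of the lens. The bearing is at (205,580), below the fingertips with a gap, and the lens is at (665,590). I'll make a last half-millimetre correction, hold, and hand in.

move_arm([
  [0.4,0.5,0,0,0,0,4],
  [0.4,0.5,0,0,0,0,4],
  [0.4,0.5,0,0,0,0,4],
  [0.4,0.5,0,0,0,0,4],
  [0.4,0.5,0,0,0,0,4],
])

```text
t: 24.02
ee_pos: [496.9, 60.0, 267.7]
orientation: [-3.04, -0.549, -0.313]
ft_force: [0.1, -0.4, -2.9]
width: 10.1
```

```bash
python3 -c "
from h import *
o=get_obs();print(o['t'],o['ee_pos'],o['qvel'],o['width'],o['ft_force']);print(close_job())"
```

```text
24.0167 [496.86057492  60.04268576 267.6797366 ] [ 0.0010468  -0.00017979  0.0012036   0.00111079 -0.0014117  -0.00030733] 10.086346507281887 [ 0.07807335 -0.44455894 -2.85829304]
the job is handed in; nothing more can be done
None
```

I slipped the bearing over the shaft and released it onto the shoulder. I then gripped the bare shaft above it, lifted the rotor out and handed the job in at 24.0 s, with the arm holding it still at the inspection camera.

**What the last checks showed:**
- **Seating:** the bearing's mark was 1–2 px from where a seated bearing should appear, and it still showed there at the end. By my geometry the fingertips are about 11 mm above its top.
- **Position:** the calculated miss from the fitted focus point was about 0.8 mm before a last half-millimetre correction. Shaft direction matched the fitted upright to within 0.01°.
- **Holding:** joint speeds were almost zero, the grip was 10 mm wide on the 10.6 mm shaft, and the highest force reported by any move was 7 N.

**What is less certain:**
- **Camera pose:** the fit gave a head tilt of about 0.21 rad and a lens at (647, 116, 282). Using only the lens ring outline moved the lens by about 3.5 mm, with the tilt at 0.23 rad and the camera's yaw 0.05 rad different. The focus point may therefore be a few millimetres off, and the shaft one to three degrees off.
- **Wrist camera offset:** the bearing and lens marks both sat about 4 px to the same side of prediction, which looks like a calibration offset. Their spacing still agreed.

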